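# Clip the hand fork into its sprung tool holder

### The job

Put the wooden-handled hand fork away in the green tool holder: lay its handle along the trough with the tines sticking out over the end that has no orange jaw, and press it down past the sprung jaw and against the stiff brass ejector pin until the handle is level and fully home with the jaw snapped shut over it, then let go. Press firmly but feel for the stop: the plastic cracks if it is leaned on with more than about 60 N. Leave the grey pots and the white pot where they stand.

Things in the scene. Friction and masses are not known exactly. Their poses are not given: they have to be found in the camera images.
- garden_fork: Loose hand fork, about 0.14 kg, lying flat. Round wooden handle, 24 mm diameter, 130 mm long, along x; towards +x follow an 8 mm steel neck and a cranked head with three tines, 66 mm wide. Origin: on the table under the handle's middle, z up; handle axis 12 mm above it, head and tines at 0 to 8 mm. Balances some 40 mm from the handle's middle towards the tines.
- handle_mid (a point): Middle of the handle, on its axis, 12 mm above the hand fork's origin.
- tine_tip (a point): Tip of the middle tine, 187 mm from the handle's middle along the hand fork's x and 9 mm below the handle's axis.
- holder: Green plastic holder fixed to the table; origin: centre of its underside, x along the trough, z up. Foot 160 x 64 x 6 mm; block 120 (x) x 45 mm with a trough open at both ends: floor at height 48 mm, walls 27 mm apart, flared at the top and 69 mm high, so fingers round the handle meet the walls before it is home. At x = -45 to -27 mm: fixed prong 96 mm high at -y, orange jaw at +y.
- seat (a point): Where the middle of the handle's axis belongs when home: 60 mm above the holder's origin, same axes; tines out past the +x end. The handle's top is then 72 mm up, 3 mm above the walls. Merely laid in, the handle rests tilted on the jaw's slope; its jaw end can be pushed down with closed fingertips on its top just beside the jaw, near the middle of the holder.
- jaw (a joint): Angle of the orange sprung jaw, hinged along the trough low on the holder's +y side. 0: shut, nose over the trough. Grows as it is pushed outwards; some 0.15 rad lets the handle by; a spring shuts it (0.09 N m at 0, plus 0.35 N m per rad). Pressing the handle past it with the fingertips takes some 5 to 12 N; it shuts fully only once the pin is down and the handle home.
- jaw_nose (a point): Tip of the jaw's nose, middle of its 17 mm width: at x = -36, y = +6, z = 73 mm in the holder's frame when shut. The nose's underside is 71 mm above the table; from its tip a steep slope rises outwards to 95 mm.
- pot_stack: Bystander: stack of four nested grey plastic pots, 108 mm across, 138 mm high; origin at the centre of its underside.
- white_pot: Bystander: white ceramic pot, 128 mm across the rim, 110 mm high; origin at the centre of its underside.
- pin (a joint): How far the brass ejector pin is pushed down, m: 0 = standing 6 mm proud of the trough floor, 0.006 = flush. 12 mm across, on the trough's centre line at x = -36 mm, beside the jaw. No spring: it is stiff (15 N at the pin, some 17 to 23 N by fingertips pressing on the handle near the holder's middle) and stays where it is pushed. Below it is the rigid floor.
- pin_top (a point): Centre of the ejector pin's top; at x = -36, y = 0 in the holder's frame, 54 mm above the table when it stands proud.
There are look-alikes about, which are no part of the job. Of the things that look like the holder, the middle-sized one is meant.

How it is judged:
On the way, in this order (a step that is already met when the one before it is completed fails the run):
1. the hand fork is lifted clear of the table in the gripper (height (world z) of handle_mid above 0.06 m and contact force between the fingers and garden_fork above 1 N), for 0.1 s.
2. the handle pushes the sprung jaw open (value of joint jaw above 0.08 rad and contact force between garden_fork and jaw above 0.5 N and horizontal distance between handle_mid and seat below 0.03 m), for 0.02 s.
At the end, for the whole second after the job is handed in: The hand fork is released and at rest in the holder: the middle of its handle within 15 mm of the trough's middle and within 2 mm of the seated height, lying along the trough and level within 0.05 rad, tines out beyond the end without the jaw, and the jaw back within 0.03 rad of shut (horizontal distance between handle_mid and seat below 0.015 m and z of handle_mid in the frame of seat between -0.002 and 0.002 m and angle between the x axis of garden_fork and the x axis of holder, either way round below 0.05 rad and x of tine_tip in the frame of seat above 0.1 m and value of joint jaw below 0.03 rad and linear speed of garden_fork below 0.02 m/s); the robot touches nothing.
It fails at once if the holder is leaned on hard: over 60 N between the hand fork and the holder (contact force between garden_fork and holder above 60 N).
It fails at once if the fingers lean hard on the holder: over 60 N (contact force between the fingers and holder above 60 N).
It fails at once if a pot is shifted by more than 30 mm or tipped (distance of any of pot_stack, white_pot from where it was at the start of the episode above 0.03 m or angle between any of pot_stack, white_pot's own z axis and vertical above 0.5 rad).
It also fails if it takes over 40 s, if anything falls off the work surface, if the arm or the gripper's body presses on something with over 40 N, if the wrist force passes 120 N, or if a joint passes its speed limit or range.

### The arm

A 7-joint arm with a two-finger parallel gripper is mounted at the origin on the work surface. World frame = base frame: x ahead of the robot, y to its left, z up, the work surface at z = 0. Lengths are in m, angles in rad, forces in N, time in s.
With the tool pointing down it reaches from about 0.425 to 0.875 m from the base axis. Payload 9.9 kg.
Tool frame: the origin (TCP) lies midway between the tips of the shut fingers; the grasp point (between the pads) lies 19 mm behind it; z points along the fingers, y is the direction in which the jaws open and shut (so a half turn about z gives the same grasp; the last joint's range is limited). The gripper opens to 85 mm and grips with 20 to 120 N. Pads are 22 mm wide; open, the fingers measure 114 mm over their backs; the gripper's body (76 mm by 85 mm) begins 54 mm behind the grasp point. The pads swing forward as they close: fully open they stand 13 mm farther back than shut.
Start: joints at [-0.084, 0.576, 0.025, 1.437, -0.015, 1.129, -0.057], TCP at [0.675, 0, 0.201] pointing down, gripper open.
Joint ranges: [-2.76, 2.76], [-0.34, 2.15], [-1.52, 1.57], [0.19, 2.46], [-1.09, 4.23], [0.17, 1.99], [-2.82, 2.82]. Speed limits (rad/s): [2.22, 2.22, 3.01, 3.01, 3.14, 3.14, 3.14].

### API

Orientations are given as a unit quaternion [w, x, y, z].
In Python, from plant import manip, viewer gives the robot as it stands.
- The arm moves only by the shell command python3 -m jog 'ROWS' [FORCE]. ROWS is JSON, a list of rows, each a list of 3 entries, a list of its own where there are three numbers: the shift along the tool's x, y, z in mm, then the turn, a rotation vector about the tool's x, y, z in degrees, then the opening, from -1 (shut) to 1 (fully open). In form: [[[tx, ty, tz], [ax, ay, az], gripper], ...]. A call has 1 to 10 rows; each row shifts and turns the commanded pose from where the row before left it, along the tool's axes as they then stand; what a row does not reach is not made up. A row lasts 1/8 s, in which the tool goes at most 62.5 mm and 10.7 degrees, less where a joint would pass 70% of its speed; a pose out of reach is approached as far as the arm can. A call with a gripper value outside its range is refused whole. The fingers move at their own pace and stop on an object; FORCE is the grip in N (left out, the last holds). Time passes only in rows, so rows that do not move let the fingers close. It gives the time, the measured TCP pose, the force and the opening at its end, in the units of the state.
- manip.read_state(): the state, without advancing time (a new reading comes with each control period).
- viewer.capture(name): name is "scene" or "side" or "wrist"; returns a dict with "pixels" (400x640x3 uint8, red, green, blue), "z_map" (400x640 float32, m along the optical axis (not along the pixel's ray), 0 where there is no reading), "fx", "fy", "cx", "cy" (pixels), "rvec" (rotation vector, rad) and "tvec" (3), from world to camera coordinates, as OpenCV has them. Camera axes: x right, y down, z forward; pixel columns grow to the right and rows downward; lengths in m; the calibration is good to about 2 mm. A picture is of the moment at which its call begins.
- manip.sign_off(): hands the job in, once; it reports no verdict.
Trained networks look in a picture, given as the dict that the camera call returned (one of the last four; its "shot" number tells which), for a name from the list of things; names that differ only in an ending like _2 or _b are one class to them, and where a whole thing is asked for, a point or a joint stands for the part that bears it (a point fixed in the world has none). Each returns a list of dicts, best first, with "conf" (0 to 1); they miss things now and then, are a little off and sometimes report something else, mostly with a low value. They report only what shows in the picture. A call takes as long as a camera call. They do not tell look-alikes from the thing itself.
- viewer.find_in(thing, picture): "location" ([x, y, z] in m, in world coordinates, good to about 4 mm: the middle of the surface that is visible of it).
The state is a dict: "clock": time; "joints": joint angles; "joint_velocities": joint speeds; "joint_efforts": joint torques, N m; "tcp_pos": TCP position; "eef_rot": TCP orientation; "force": force on the tool from outside, world axes, zero at the start; "moment": the same for the moment, N m; "gripper_width": finger opening in m.
Only numpy, scipy, OpenCV 4.12 (cv2) and the standard library are available. Lean on these libraries where they do the work, as an engineer would, in place of code of your own. Each camera call takes 0.05 s, during which the arm holds its last target.

## Working session

There is one attempt and no reset: what is moved stays moved. The work goes in short steps, Python scripts to look and compute and a shell command to move; the robot and the scene stay as the last step left them, time stands still between calls to the robot, and variables do not carry over. Pictures are saved under pics/ and viewed, and the job is handed in when it is done.

```bash
ls; mkdir -p pics; cat > h.py <<'E'
import numpy as np, cv2
from plant import manip, viewer
def world(c,u,v,z=None):
    R,_=cv2.Rodrigues(np.array(c["rvec"],float)); t=np.array(c["tvec"],float).ravel()
    if z is None: z=c["z_map"][int(v),int(u)]
    p=np.array([(u-c["cx"])/c["fx"]*z,(v-c["cy"])/c["fy"]*z,z])
    return R.T@(p-t)
def cloud(c):
    R,_=cv2.Rodrigues(np.array(c["rvec"],float)); t=np.array(c["tvec"],float).ravel()
    z=c["z_map"]; v,u=np.mgrid[0:z.shape[0],0:z.shape[1]]
    P=np.stack([(u-c["cx"])/c["fx"]*z,(v-c["cy"])/c["fy"]*z,z],-1)
    W=(P-t)@R; W[z==0]=np.nan
    return W
def save(c,n): cv2.imwrite(f"pics/{n}.png",cv2.cvtColor(c["pixels"],cv2.COLOR_RGB2BGR))
E
python3 - <<'E'
from h import *
for n in ["scene","side"]:
    c=viewer.capture(n); save(c,n+"0"); np.savez(f"{n}0.npz",**{k:c[k] for k in ["pixels","z_map","fx","fy","cx","cy","rvec","tvec"]})
    for th in ["garden_fork","holder","jaw","pot_stack","white_pot","pin"]:
        print(n,th,[(np.round(d["location"],3).tolist(),round(d["conf"],2)) for d in viewer.find_in(th,c)])
s=manip.read_state();print(s)
E
```

```text
pics
scene garden_fork [([0.538, -0.126, 0.012], 0.58)]
scene holder [([0.346, 0.348, 0.066], 0.92), ([0.551, 0.204, 0.048], 0.84), ([0.521, 0.051, 0.029], 0.71)]
scene jaw [([0.487, 0.204, 0.081], 0.49), ([0.262, 0.35, 0.105], 0.49)]
scene pot_stack [([0.617, -0.45, 0.106], 0.69)]
scene white_pot [([0.534, 0.454, 0.08], 0.8)]
scene pin [([0.49, 0.203, 0.08], 0.44)]
side garden_fork [([0.504, -0.137, 0.017], 0.73)]
side holder [([0.297, 0.312, 0.06], 0.87), ([0.496, 0.178, 0.038], 0.84), ([0.485, 0.019, 0.029], 0.56)]
side jaw []
side pot_stack [([0.563, -0.49, 0.122], 0.69)]
side white_pot [([0.516, 0.431, 0.076], 0.97)]
side pin []
{'clock': 0.7, 'joints': array([-0.08379425,  0.57562084,  0.02491247,  1.43709773, -0.01499981,
        1.12901763, -0.05652029]), 'joint_velocities': array([-0.00071335,  0.00138483,  0.00024859, -0.00054361, -0.00086543,
       -0.00059928, -0.00034556]), 'joint_efforts': array([-6.57394739e-04, -7.65299177e+01,  2.24848062e+00, -2.86257309e+01,
        1.55993854e-02,  2.32444363e-03, -2.07483686e-05]), 'tcp_pos': array([ 6.75002040e-01, -5.02598808e-06,  2.00943169e-01]), 'eef_rot': array([1.40048925e-05, 7.07120298e-01, 7.07093263e-01, 1.54093135e-05]), 'force': array([ 0.34511527, -1.09984043, -1.37285053]), 'moment': array([-0.02554526,  0.01178441, -0.00658697]), 'gripper_width': 0.08575942632576466}
```

View pictures.

View pics/scene0.png

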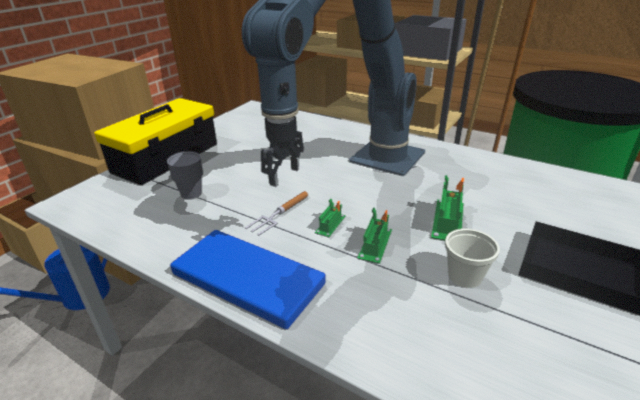

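View pics/side0.png

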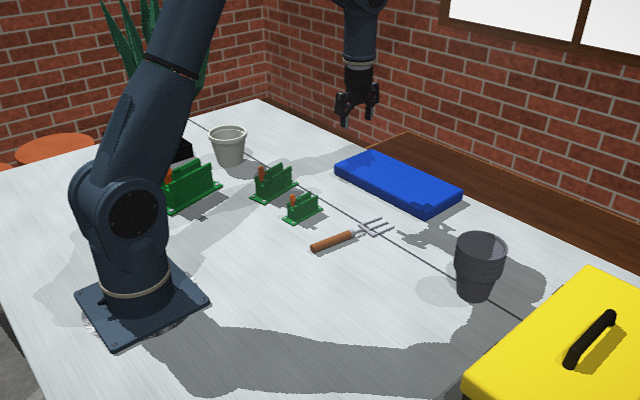

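```bash
python3 - <<'E'
from h import *
for n in ["scene","side"]:
    c=np.load(n+"0.npz"); W=cloud(c); hsv=cv2.cvtColor(c["pixels"],cv2.COLOR_RGB2HSV)
    g=cv2.inRange(hsv,(45,100,30),(80,255,255))>0
    m=g&(W[...,2]>0.002)&(W[...,2]<0.2)&(W[...,0]<0.8)
    for name,(x,y),r in [("mid",(.525,.19),.09),("small",(.5,.035),.07),("big",(.32,.33),.13)]:
        k=m&(np.hypot(W[...,0]-x,W[...,1]-y)<r); P=W[k]
        rect=cv2.minAreaRect(P[:,:2].astype(np.float32))
        print(n,name,len(P),P[:,2].max().round(3),P.min(0).round(3),P.max(0).round(3),rect)
    o=cv2.inRange(hsv,(3,110,60),(14,255,255))>0
    k=o&(np.hypot(W[...,0]-.52,W[...,1]+.13)<.15)&(W[...,2]<.1);P=W[k]
    if len(P): print("handle",len(P),P.min(0).round(3),P.max(0).round(3),P.mean(0).round(3),cv2.minAreaRect(P[:,:2].astype(np.float32)))
    k=(np.hypot(W[...,0]-.56,W[...,1]+.13)<.15)&(W[...,2]>.0045)&(W[...,2]<.04);P=W[k]
    print("fork",len(P),cv2.minAreaRect(P[:,:2].astype(np.float32)))
    k=o&(np.hypot(W[...,0]-.52,W[...,1]-.19)<.1)&(W[...,2]<.2);P=W[k]
    if len(P): print("jaw",len(P),P.min(0).round(3),P.max(0).round(3),P.mean(0).round(3))
    i=c["pixels"]; 
    a=i[190:280,240:400] if n=="scene" else i[150:260,230:410]
    cv2.imwrite(f"pics/{n}crop.png",cv2.cvtColor(cv2.resize(a,None,fx=4,fy=4,interpolation=cv2.INTER_CUBIC),cv2.COLOR_RGB2BGR))
E
```

```text
scene mid 890 0.099 [0.448 0.169 0.002] [0.604 0.241 0.099] ((0.527238667011261, 0.19696162641048431), (0.14928895235061646, 0.06211578845977783), 12.210038185119629)
scene small 494 0.074 [0.45  0.016 0.002] [0.566 0.063 0.074] ((0.5083886384963989, 0.03779877349734306), (0.11560708284378052, 0.04638087376952171), 2.698320150375366)
scene big 1088 0.129 [0.219 0.279 0.004] [0.418 0.388 0.129] ((0.3096563220024109, 0.3409532904624939), (0.20558711886405945, 0.0810936838388443), 13.739114761352539)
handle 135 [ 0.414 -0.137  0.012] [ 0.522 -0.108  0.026] [ 0.469 -0.121  0.02 ] ((0.46811750531196594, -0.12249722331762314), (0.02166912518441677, 0.1090729758143425), 79.57188415527344)
fork 347 ((0.5527589321136475, -0.12346139550209045), (0.2015143185853958, 0.21713055670261383), 44.6594123840332)
jaw 26 [0.471 0.195 0.071] [0.492 0.209 0.097] [0.487 0.204 0.084]
side mid 985 0.099 [0.436 0.145 0.002] [0.602 0.226 0.099] ((0.5180792808532715, 0.1905827820301056), (0.160994291305542, 0.06349101662635803), 11.085687637329102)
side small 672 0.074 [0.44  0.005 0.002] [0.562 0.056 0.074] ((0.5011687278747559, 0.03050687164068222), (0.12265535444021225, 0.051205236464738846), 0.1371520608663559)
side big 1856 0.128 [0.205 0.272 0.002] [0.414 0.387 0.128] ((0.3035446107387543, 0.3326113820075989), (0.22131380438804626, 0.08015209436416626), 14.765982627868652)
handle 291 [ 0.403 -0.148  0.004] [ 0.523 -0.118  0.027] [ 0.462 -0.134  0.019] ((0.46320050954818726, -0.13261812925338745), (0.02429509349167347, 0.11987470090389252), 86.4618911743164)
fork 519 ((0.5580517649650574, -0.11192357540130615), (0.2093268185853958, 0.2256532460451126), 52.88808059692383)
jaw 70 [ 0.472  0.131 -0.002] [0.55  0.211 0.097] [0.482 0.2   0.074]
```

View pics/scenecrop.png

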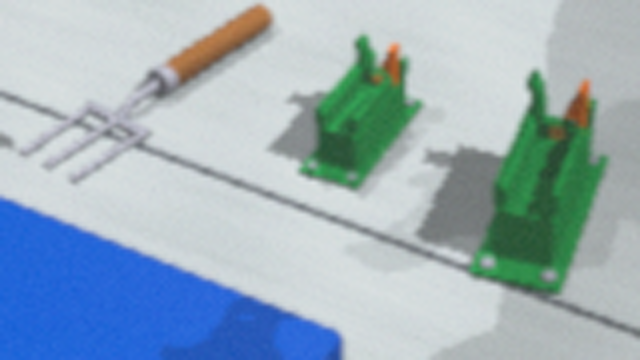

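View pics/sidecrop.png

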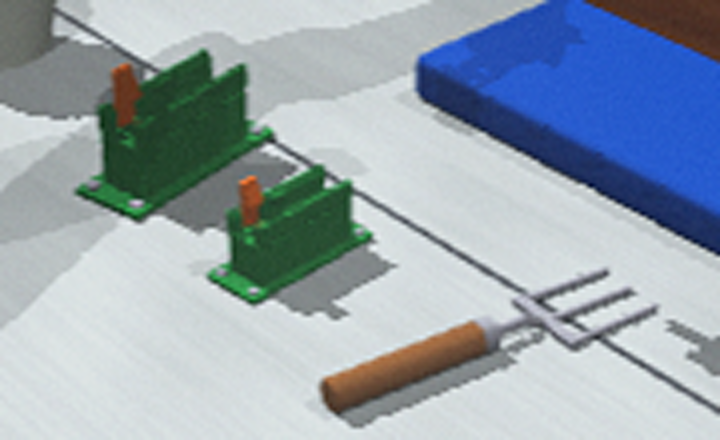

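```bash
python3 - <<'E'
from h import *
c=viewer.capture("wrist"); save(c,"wrist0"); W=cloud(c)
R,_=cv2.Rodrigues(c["rvec"]); print(-R.T@c["tvec"],R.round(2),c["fx"])
print(np.nanmin(W[...,0]),np.nanmax(W[...,0]),np.nanmin(W[...,1]),np.nanmax(W[...,1]))
E
```

```text
[0.6757604  0.08020174 0.37360659] [[ 1.   -0.   -0.  ]
 [-0.   -0.95  0.31]
 [-0.   -0.31 -0.95]] 333.6724176385368
0.20954983542134614 2.001578153957613 -1.2236312750372962 0.3009931048613218
```

View pics/wrist0.png

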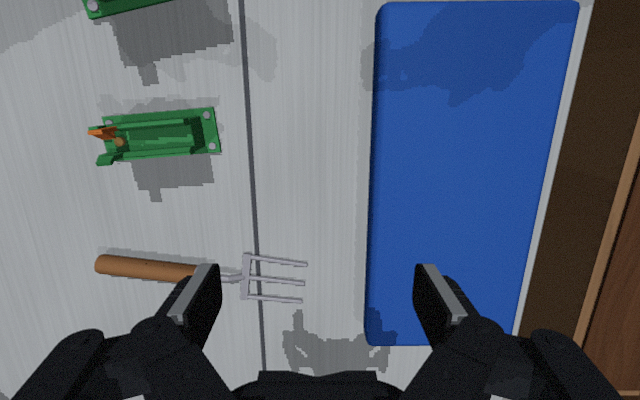

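```bash
python3 - <<'E'
from h import *
c=viewer.capture("wrist"); W=cloud(c); hsv=cv2.cvtColor(c["pixels"],cv2.COLOR_RGB2HSV)
o=cv2.inRange(hsv,(3,100,40),(16,255,255))>0
o[:240]=0;o[300:]=0;o[:,:85]=0;o[:,205:]=0
P=W[o];P=P[(P[:,2]>.003)&(P[:,2]<.04)]
print(len(P),P.min(0),P.max(0)); 
k=P[P[:,2]>0.016]; m=k[:,:2].mean(0);u,s,v=np.linalg.svd(k[:,:2]-m); print(m,v[0],np.degrees(np.arctan2(v[0,1],v[0,0])), ((k[:,:2]-m)@v[0]).min(),((k[:,:2]-m)@v[0]).max())
for p in [(97,263),(302,283),(305,264),(300,300),(245,280),(228,276)]: print(p,world(c,*p).round(4), )
E
```

```text
1758 [ 0.41157243 -0.14178943  0.00826324] [ 0.52700099 -0.10920855  0.0254221 ]
[ 0.46561085 -0.12452549] [ 0.99296182 -0.11843489] -6.8017843493114025 -0.053941313718405014 0.0614348710900635
(97, 263) [ 0.4155 -0.1148  0.0226]
(302, 283) [ 0.6567 -0.1533  0.0047]
(305, 264) [ 0.6608 -0.126   0.005 ]
(300, 300) [ 0.6537 -0.1787  0.0045]
(245, 280) [ 0.5849 -0.1482  0.006 ]
(228, 276) [ 0.5662 -0.1379  0.0134]
```

```bash
python3 -m jog '[[[-33,-40.5,10],[0,0,0],1],[[-33,-40.5,10],[0,0,0],1],[[-33,-40.5,10],[0,0,0],1],[[-33,-40.5,10],[0,0,0],1]]' 60
python3 -m jog '[[[0,0,0],[0,0,-10.3],1],[[0,0,0],[0,0,-10.3],1],[[0,0,0],[0,0,-10.3],1],[[0,0,0],[0,0,-10.3],1],[[0,0,0],[0,0,-10.3],1],[[0,0,0],[0,0,-10.3],1],[[0,0,0],[0,0,-10.3],1],[[0,0,0],[0,0,-10.3],1],[[0,0,0],[0,0,0],1]]'
python3 - <<'E'
from h import *
c=viewer.capture("wrist"); save(c,"wrist1"); W=cloud(c)
s=manip.read_state();print(s["clock"],s["tcp_pos"],s["eef_rot"],s["joints"])
E
```

```text
clock: 1.3
tcp_pos: [0.5117, -0.133, 0.1608]
eef_rot: [0.0, 0.707, 0.707, 0.0]
force: [0.8, -1.5, 0.2]
gripper_width: 0.0852
clock: 2.42
tcp_pos: [0.513, -0.1322, 0.161]
eef_rot: [0.0, 0.067, 0.998, 0.0]
force: [-0.1, -0.0, -0.0]
gripper_width: 0.0852
2.475 [ 0.51298974 -0.13217853  0.16094976] [6.16661956e-05 6.84268287e-02 9.97656131e-01 9.79741744e-05] [ 0.41023843  0.41700662 -0.34966     1.86686683  0.1795336   0.88817159
  1.40829258]
```

View pics/wrist1.png

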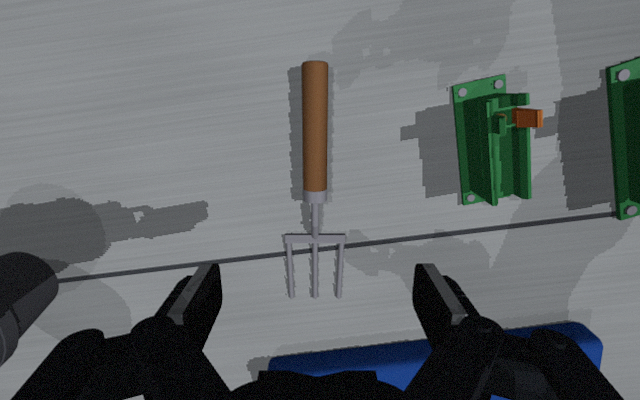

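```bash
python3 - <<'E'
from h import *
from scipy.spatial.transform import Rotation as Ro
c=viewer.capture("wrist"); W=cloud(c);s=manip.read_state()
q=s["eef_rot"];T=Ro.from_quat([q[1],q[2],q[3],q[0]]).as_matrix()
L=(W-s["tcp_pos"])@T
for v in range(62,200,15):
    u=np.arange(290,345); z=W[v,u,2]; k=(z>0.010)&(z<.04)
    if k.any(): l=L[v,u[k]]; print(v,u[k].min(),u[k].max(),l.mean(0).round(4),W[v,u[k]].mean(0).round(4))
for p in [(315,297),(292,297),(340,297),(315,61),(315,203)]: print(p,L[p[1],p[0]].round(4),W[p[1],p[0]].round(4))
print(s["joints"])
E
```

```text
62 302 326 [ 0.1026 -0.003   0.1401] [ 0.411  -0.1211  0.0209]
77 301 327 [ 0.0904 -0.003   0.1402] [ 0.4231 -0.1228  0.0207]
92 301 326 [ 0.0778 -0.0035  0.1402] [ 0.4355 -0.125   0.0208]
107 302 326 [ 0.0649 -0.0031  0.1398] [ 0.4483 -0.1264  0.0211]
122 302 326 [ 0.0516 -0.0031  0.1398] [ 0.4614 -0.1282  0.0211]
137 302 326 [ 0.038  -0.0032  0.1403] [ 0.475  -0.1301  0.0206]
152 302 326 [ 0.024  -0.0032  0.1402] [ 0.4889 -0.1321  0.0208]
167 302 326 [ 0.0095 -0.0033  0.1405] [ 0.5032 -0.1341  0.0205]
182 303 326 [-0.0053 -0.0026  0.1402] [ 0.518  -0.1354  0.0208]
197 303 326 [-0.0205 -0.0028  0.1397] [ 0.5329 -0.1378  0.0213]
(315, 297) [-0.1459 -0.0026  0.1554] [ 0.6572 -0.1547  0.0056]
(292, 297) [-0.1458 -0.029   0.1551] [ 0.6535 -0.1808  0.0058]
(340, 297) [-0.1459  0.026   0.1553] [ 0.6611 -0.1263  0.0057]
(315, 61) [ 0.1032 -0.0021  0.1374] [ 0.4105 -0.1201  0.0235]
(315, 203) [-0.0293 -0.0024  0.1473] [ 0.5417 -0.1385  0.0137]
[ 0.40977716  0.41699453 -0.34919086  1.86685218  0.1794633   0.88813535
  1.40803149]
```

```bash
python3 -m jog '[[[0,-3,40],[0,0,0],1],[[0,0,40],[0,0,0],1],[[0,0,40],[0,0,0],1],[[0,0,25],[0,0,0],1],[[0,0,13],[0,0,0],1],[[0,0,0],[0,0,0],1]]' 
python3 -m jog '[[[0,0,0],[0,0,0],-1],[[0,0,0],[0,0,0],-1],[[0,0,0],[0,0,0],-1],[[0,0,0],[0,0,0],-1],[[0,0,0],[0,0,0],-1],[[0,0,0],[0,0,0],-1],[[0,0,0],[0,0,0],-1],[[0,0,0],[0,0,0],-1]]' 70
```

```text
clock: 3.28
tcp_pos: [0.5124, -0.1348, 0.0026]
eef_rot: [-0.001, 0.067, 0.998, -0.0]
force: [-0.7, 0.1, 1.2]
gripper_width: 0.0854
clock: 4.28
tcp_pos: [0.5126, -0.135, 0.0029]
eef_rot: [-0.0, 0.066, 0.998, -0.0]
force: [-0.5, 0.1, 0.5]
gripper_width: -0.0001
```

```bash
python3 - <<'E'
from h import *
for n in ["wrist","side"]:
    c=viewer.capture(n); save(c,n+"2")
E
```

```text
(no output)
```

View pics/wrist2.png

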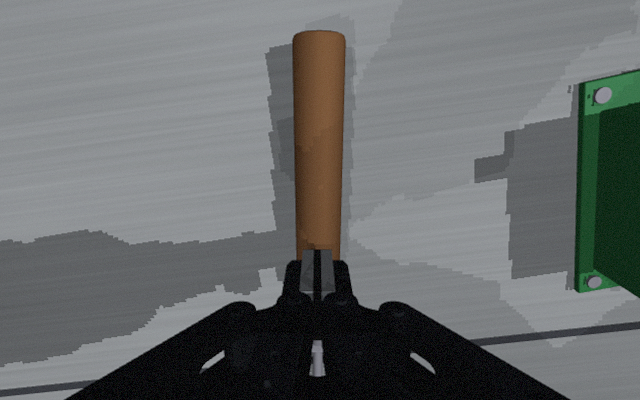

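View pics/side2.png

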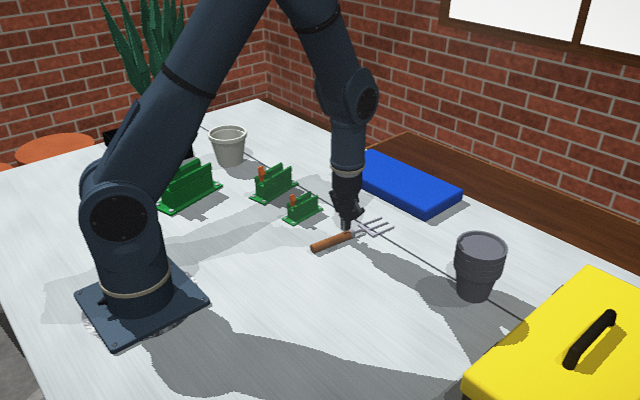

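```bash
python3 - <<'E'
from h import *
c=viewer.capture("wrist"); W=cloud(c);s=manip.read_state()
print(s["gripper_width"],s["tcp_pos"],s["clock"])
for v in [25,31,35,60,100,150,200,230,245,250,255,260,265,275,285,300,345,355,365]: print(v,W[v,318].round(4),W[v,305].round(4))
a=c["pixels"][200:400,220:420]; cv2.imwrite("pics/w3.png",cv2.cvtColor(cv2.resize(a,None,fx=3,fy=3),cv2.COLOR_RGB2BGR))
c=viewer.capture("side"); a=c["pixels"][170:270,290:410]; cv2.imwrite("pics/s3.png",cv2.cvtColor(cv2.resize(a,None,fx=5,fy=5,interpolation=cv2.INTER_CUBIC),cv2.COLOR_RGB2BGR))
E
```

```text
0.00010136713344778698 [ 0.51258695 -0.13493752  0.0028617 ] 4.425
25 [ 4.047e-01 -1.206e-01  3.000e-04] [ 4.038e-01 -1.266e-01 -2.000e-04]
31 [ 0.4105 -0.1214  0.0226] [ 0.4097 -0.1267  0.022 ]
35 [ 0.4122 -0.1216  0.0239] [ 0.4111 -0.127   0.0213]
60 [ 0.4216 -0.1229  0.0241] [ 0.4208 -0.1283  0.0232]
100 [ 0.4376 -0.125   0.0238] [ 0.4369 -0.1307  0.0214]
150 [ 0.4593 -0.1279  0.0236] [ 0.4588 -0.1338  0.0223]
200 [ 0.4833 -0.1311  0.0233] [ 0.483  -0.1374  0.0216]
230 [ 0.4986 -0.1331  0.0239] [ 0.4984 -0.1396  0.0223]
245 [ 0.5069 -0.1342  0.0235] [ 0.5068 -0.1408  0.0218]
250 [ 0.5027 -0.1337  0.0372] [ 0.5021 -0.1396  0.0368]
255 [ 0.5029 -0.1337  0.0417] [ 0.5014 -0.1393  0.0431]
260 [ 0.5021 -0.1336  0.0479] [ 0.5015 -0.1392  0.0476]
265 [ 0.5028 -0.1337  0.0508] [ 0.502  -0.1391  0.0511]
275 [ 0.5017 -0.1336  0.0606] [ 0.5015 -0.1388  0.0599]
285 [ 0.5024 -0.1337  0.0666] [ 0.5021 -0.1387  0.066 ]
300 [ 0.5066 -0.1343  0.07  ] [ 0.4998 -0.1379  0.0789]
345 [ 0.5834 -0.1443  0.0063] [ 0.5046 -0.1381  0.0945]
355 [ 0.5919 -0.1454  0.0055] [ 0.52   -0.1407  0.0819]
365 [ 0.5991 -0.1463  0.0062] [ 0.5202 -0.1406  0.0862]
```

View pics/w3.png

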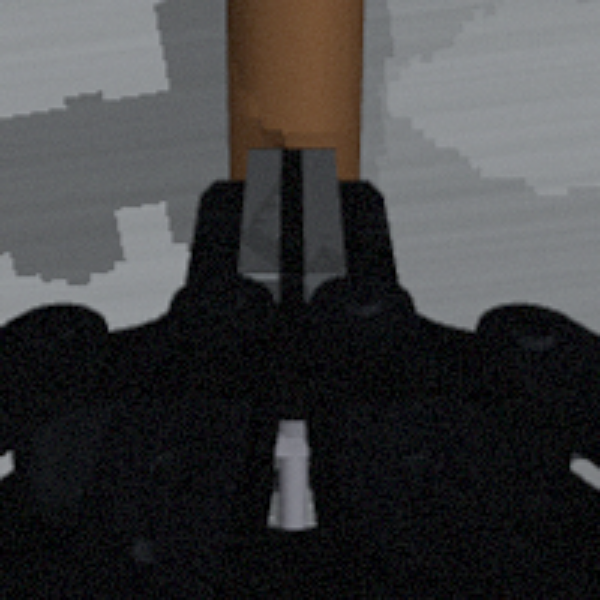

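View pics/s3.png

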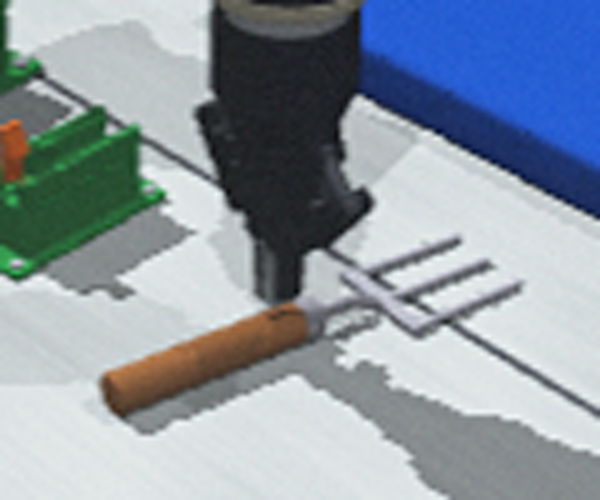

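```bash
python3 - <<'E'
from h import *
for n in ["side","scene"]:
    c=viewer.capture(n); W=cloud(c)
    dark=c["pixels"].max(-1)<70
    k=dark&(np.abs(W[...,0]-.5126)<.06)&(np.abs(W[...,1]+.135)<.06)&(W[...,2]>0.003)&(W[...,2]<.12)
    P=W[k]; i=np.argsort(P[:,2])[:400:20]; print(n,k.sum()); print(P[i].round(3).tolist())
c=viewer.capture("wrist"); R,_=cv2.Rodrigues(c["rvec"]); p=R@np.array([.5126,-.135,.003])+c["tvec"]; print(p[0]/p[2]*c["fx"]+c["cx"],p[1]/p[2]*c["fy"]+c["cy"])
print((-R.T@c["tvec"]))
E
```

```text
side 370
[[0.476, -0.139, 0.007], [0.507, -0.143, 0.052], [0.506, -0.147, 0.061], [0.517, -0.161, 0.076], [0.5, -0.127, 0.081], [0.498, -0.166, 0.084], [0.503, -0.104, 0.087], [0.499, -0.138, 0.091], [0.515, -0.148, 0.095], [0.517, -0.15, 0.098], [0.5, -0.145, 0.1], [0.513, -0.149, 0.102], [0.495, -0.128, 0.106], [0.492, -0.186, 0.108], [0.494, -0.151, 0.111], [0.493, -0.148, 0.113], [0.502, -0.161, 0.116], [0.491, -0.186, 0.118], [0.508, -0.09, 0.119]]
scene 233
[[0.514, -0.13, 0.043], [0.517, -0.118, 0.071], [0.519, -0.136, 0.081], [0.513, -0.12, 0.086], [0.523, -0.136, 0.09], [0.524, -0.135, 0.095], [0.51, -0.118, 0.1], [0.529, -0.138, 0.104], [0.524, -0.118, 0.108], [0.522, -0.116, 0.111], [0.514, -0.188, 0.114], [0.524, -0.133, 0.117]]
317.7674081036278 238.22436260539845
[ 0.43317372 -0.12496847  0.17558446]
```

```bash
python3 -m jog '[[[0,0,0],[0,0,0],1],[[0,0,0],[0,0,0],1],[[0,0,0],[0,0,0],1],[[0,0,0],[0,0,0],1],[[0,0,0],[0,0,0],1],[[0,0,0],[0,0,0],1]]' 
python3 - <<'E'
from h import *
c=viewer.capture("wrist"); save(c,"w4"); np.savez("w4.npz",**{k:c[k] for k in ["pixels","z_map","fx","fy","cx","cy","rvec","tvec"]})
print(manip.read_state()["clock"])
c=viewer.capture("side"); a=c["pixels"][150:270,270:430]; cv2.imwrite("pics/s4.png",cv2.cvtColor(cv2.resize(a,None,fx=5,fy=5,interpolation=cv2.INTER_CUBIC),cv2.COLOR_RGB2BGR))
E
```

```text
clock: 5.38
tcp_pos: [0.5126, -0.1349, 0.0029]
eef_rot: [-0.0, 0.066, 0.998, 0.0]
force: [-0.7, -0.2, -0.6]
gripper_width: 0.0854
5.425
```

View pics/w4.png

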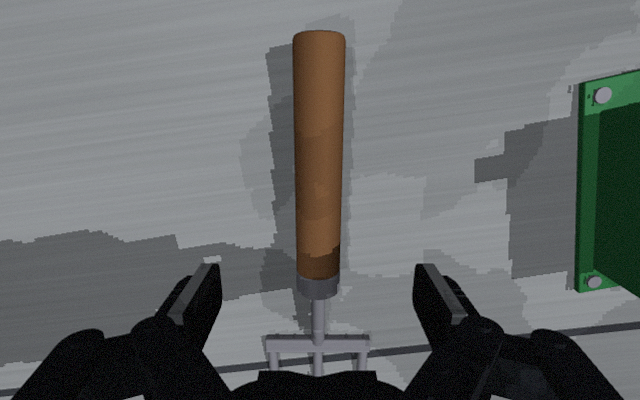

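View pics/s4.png

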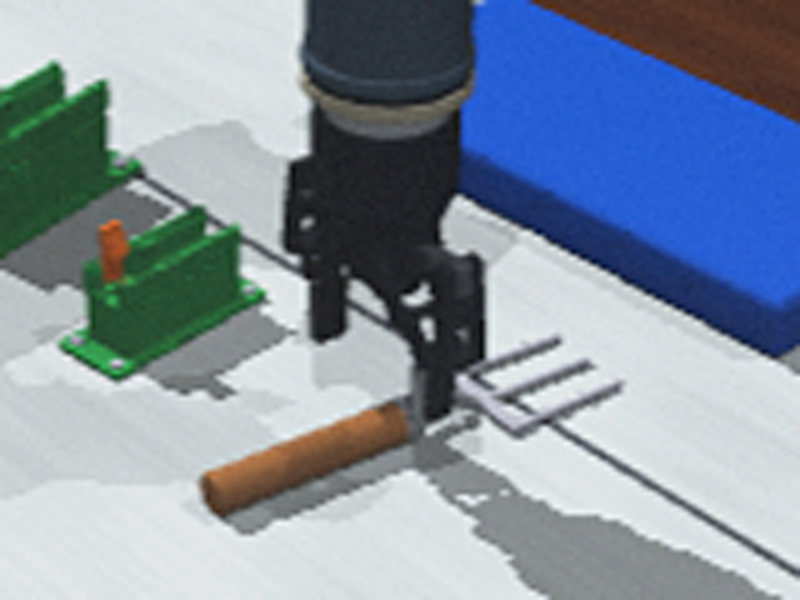

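```bash
python3 - <<'E'
from h import *
c=np.load("w4.npz"); W=cloud(c)
for p in [(418,265),(420,268),(430,266),(436,280),(215,266),(210,267),(205,280),(440,300),(455,280),(460,310)]: print(p,W[p[1],p[0]].round(4))
E
```

```text
(418, 265) [ 0.5087 -0.0919  0.0503]
(420, 268) [ 0.5083 -0.0919  0.0535]
(430, 266) [ 0.5083 -0.0876  0.0529]
(436, 280) [ 0.508  -0.0889  0.0639]
(215, 266) [ 0.4974 -0.1767  0.0511]
(210, 267) [ 0.4967 -0.1782  0.0528]
(205, 280) [ 0.4964 -0.1767  0.0636]
(440, 300) [ 0.5081 -0.0916  0.076 ]
(455, 280) [ 0.5527 -0.0566 -0.0007]
(460, 310) [ 0.5091 -0.0867  0.0811]
```

```bash
python3 -m jog '[[[0,0,10],[0,0,0],1],[[0,0,8],[0,0,0],1],[[0,0,5],[0,0,0],1],[[0,0,3],[0,0,0],1],[[0,0,0],[0,0,0],1]]' 
python3 - <<'E'
from h import *
c=viewer.capture("wrist"); save(c,"w5"); W=cloud(c); s=manip.read_state(); print(s["force"],s["clock"])
for p in [(418,265),(420,268),(430,266),(215,266),(210,267)]: print(p,W[p[1],p[0]].round(4))
E
```

```text
clock: 6.1
tcp_pos: [0.5125, -0.1349, -0.0233]
eef_rot: [-0.0, 0.066, 0.998, 0.0]
force: [0.5, -0.5, 1.2]
gripper_width: 0.0853
[-0.4794826   0.09447319  0.19054564] 6.15
(418, 265) [ 0.5081 -0.0921  0.025 ]
(420, 268) [ 0.5077 -0.0921  0.0281]
(430, 266) [ 0.5083 -0.0875  0.0266]
(215, 266) [ 0.4973 -0.1766  0.025 ]
(210, 267) [ 0.4965 -0.178   0.0269]
```

View pics/w5.png

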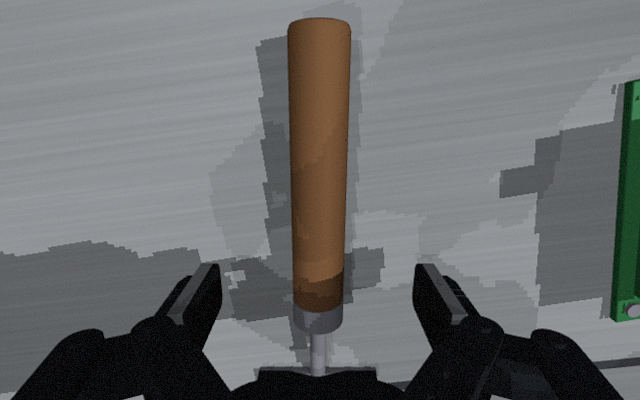

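```bash
python3 -m jog '[[[0,0,4],[0,0,0],1],[[0,0,2],[0,0,0],1],[[0,0,0],[0,0,0],1],[[0,0,0],[0,0,0],-1],[[0,0,0],[0,0,0],-1],[[0,0,0],[0,0,0],-1],[[0,0,0],[0,0,0],-1],[[0,0,0],[0,0,0],-1],[[0,0,0],[0,0,0],-1],[[0,0,0],[0,0,0],-1]]' 70
```

```text
clock: 7.4
tcp_pos: [0.5126, -0.135, -0.0288]
eef_rot: [0.0, 0.066, 0.998, -0.0]
force: [-1.4, -0.4, 5.1]
gripper_width: 0.0214
```

```bash
python3 -m jog '[[[0,0,-5],[0,0,0],-1],[[0,0,-15],[0,0,0],-1],[[0,0,-30],[0,0,0],-1],[[0,0,-40],[0,0,0],-1],[[0,0,-40],[0,0,0],-1],[[0,0,-20],[0,0,0],-1],[[0,0,0],[0,0,0],-1]]' 
python3 - <<'E'
from h import *
c=viewer.capture("wrist"); save(c,"w6")
c=viewer.capture("side"); a=c["pixels"][100:300,230:470]; cv2.imwrite("pics/s6.png",cv2.cvtColor(cv2.resize(a,None,fx=3,fy=3,interpolation=cv2.INTER_CUBIC),cv2.COLOR_RGB2BGR))
E
```

```text
clock: 8.28
tcp_pos: [0.5135, -0.1352, 0.123]
eef_rot: [0.002, 0.066, 0.998, -0.0]
force: [0.2, 0.8, -2.9]
gripper_width: 0.0217
```

View pics/w6.png

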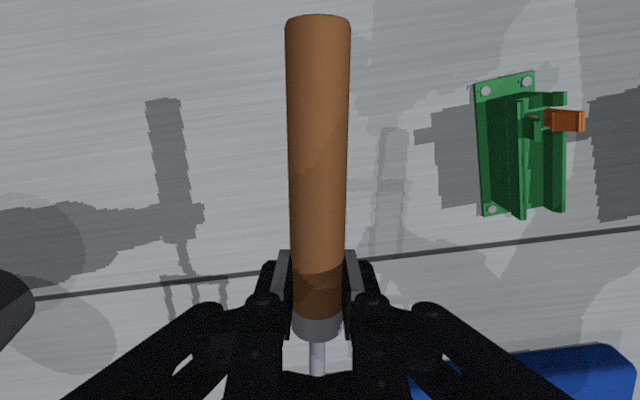

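View pics/s6.png

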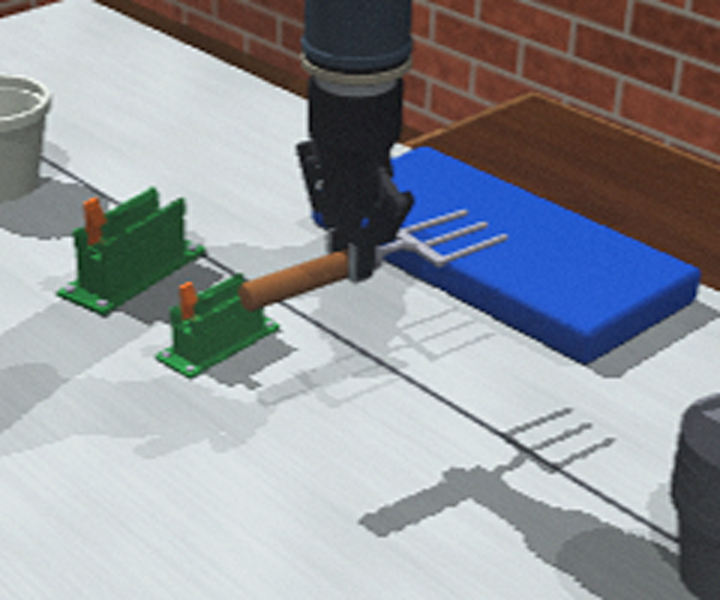

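```bash
python3 -m jog '[[[3,25,0],[0,0,0],-1],[[6,45,0],[0,0,0],-1],[[6,45,0],[0,0,-5],-1],[[3,40,0],[0,0,-7],-1],[[0,30,0],[0,0,-6.6],-1],[[0,0,0],[0,0,0],-1],[[0,0,0],[0,0,0],-1]]' 
python3 - <<'E'
from h import *
c=viewer.capture("wrist"); save(c,"w7"); np.savez("w7.npz",**{k:c[k] for k in ["pixels","z_map","fx","fy","cx","cy","rvec","tvec"]})
s=manip.read_state(); print(s["clock"],s["tcp_pos"],s["eef_rot"],s["joints"])
E
```

```text
clock: 9.25
tcp_pos: [0.5091, 0.0499, 0.1203]
eef_rot: [-0.001, -0.095, 0.995, -0.0]
force: [-0.7, -0.4, -1.0]
gripper_width: 0.0214
9.3 [0.50923307 0.04962662 0.12041734] [-5.67084614e-04 -9.48680937e-02  9.95489612e-01 -3.94462777e-04] [ 0.12320652  0.45524154 -0.4448194   1.95705972  0.27086982  0.78828934
  1.28591402]
```

View pics/w7.png

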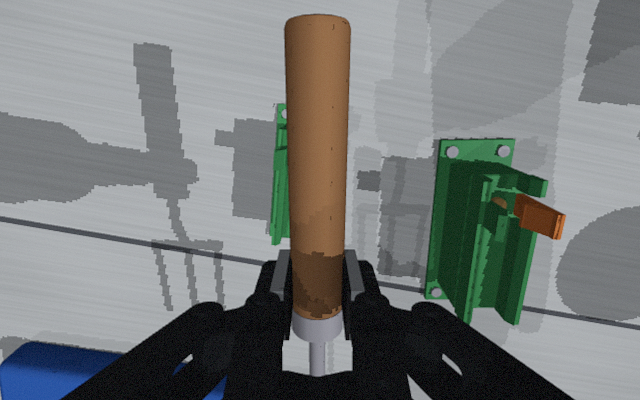

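```bash
python3 - <<'E'
from h import *
c=np.load("w7.npz"); W=cloud(c); hsv=cv2.cvtColor(c["pixels"],cv2.COLOR_RGB2HSV)
g=cv2.inRange(hsv,(45,90,20),(85,255,255))>0; g[:,:415]=0
Z=W[...,2]
for a,b in [(.002,.010),(.063,.072),(.085,.1)]:
    k=g&(Z>a)&(Z<b);P=W[k]; print(a,len(P),cv2.minAreaRect(P[:,:2].astype(np.float32)))
    # fit long edges
scr=[(452,152),(503,151),(436,292)]
for p in scr: print(p,W[p[1],p[0]].round(4))
# foot left edge fit: leftmost green px per row
L=[]
for v in range(145,292,4):
    u=np.where(g[v])[0].min(); L.append(world(c,u+1,v)[:3])
L=np.array(L);L=L[(L[:,2]>.0)&(L[:,2]<.012)];pf=np.polyfit(L[:,0],L[:,1],1);print("edge",np.degrees(np.arctan(pf[0])),pf,len(L),L[0],L[-1])
k=g&(Z>.064)&(Z<.073); P=W[k]
import itertools
th=np.radians(11.);
for th in np.radians([9,10,10.5,11,11.5,12,13]):
    d=np.array([-np.sin(th),np.cos(th)]); r=P[:,:2]@d; h,e=np.histogram(r,bins=np.arange(r.min(),r.max()+.001,.001)); print(np.degrees(th),h,r.min().round(4))
o=cv2.inRange(hsv,(3,110,60),(14,255,255))>0; o[:,:480]=0; k=o&(Z>.05)&(Z<.12); P=W[k]; print("jaw",len(P),P.min(0),P.max(0)); i=P[:,2]<.076; print(P[i].min(0),P[i].max(0))
for p in [(500,203),(500,205),(498,207)]: print("pin",W[p[1],p[0]])
E
```

```text
0.002 3348 ((0.5220908522605896, 0.19241003692150116), (0.15961073338985443, 0.06490008533000946), 11.188916206359863)
0.063 3591 ((0.5219877362251282, 0.1931408792734146), (0.12051678448915482, 0.04675525799393654), 11.55271053314209)
0.085 349 ((0.49047017097473145, 0.16831745207309723), (0.01872628554701805, 0.010703195817768574), 12.406155586242676)
(452, 152) [0.4585 0.1576 0.0082]
(503, 151) [0.4494 0.2001 0.0084]
(436, 292) [0.5951 0.1859 0.0079]
edge 11.745521212677554 [0.20791875 0.05252836] 37 [0.45495526 0.14682708 0.00518074] [0.59544893 0.175638   0.00505747]
9.0 [ 43 139 153 202 231 281 160 136 117  82  35  31  19  10   3   0   0   0
   0   0   0   0   0   0   0   0   0   0   0   1   0   0   0   0   0   1
  11  34  68 107 166 211 233 216 164 147 106  98  79  49  23   3] 0.0833
10.0 [ 64 190 249 251 267 215 143 115  59  37  32  17   3   0   0   0   0   0
   0   0   0   0   0   0   0   0   0   0   0   1   0   0   0   0   0   1
  13  51 109 189 254 252 224 162 109 122 118  73  36   3] 0.0747
10.5 [ 83 276 292 194 291 194 132  65  46  38  24   7   0   0   0   0   0   0
   0
[... 536 characters left out ...]
.0618
12.000000000000002 [286 347 184 220 313 125  49  40  47  31   0   0   0   0   0   0   0   0
   0   0   0   0   0   0   0   0   0   0   1   0   0   0   0   0   0   6
  69 170 270 292 257 164  83 138 141 104  22] 0.057
13.0 [ 77 208 300 233 231 236 177  58  49  36  26  11   0   0   0   0   0   0
   0   0   0   0   0   0   0   0   0   0   0   0   1   0   0   0   0   3
  28  97 177 279 267 216 157 124 129 128  72  35   4] 0.0465
jaw 1384 [0.47464507 0.1895833  0.05007868] [0.49385606 0.20670125 0.0963006 ]
[0.47464507 0.1895833  0.05007868] [0.49385606 0.20283072 0.07597999]
pin [0.48487762 0.18712864 0.05156918]
pin [0.486571   0.18814096 0.05088929]
pin [0.48128788 0.16831571 0.08077998]
```

```bash
cat >> h.py <<'E'
from scipy.spatial.transform import Rotation as Ro
def toolT():
    s=manip.read_state(); q=s["eef_rot"]; return Ro.from_quat([q[1],q[2],q[3],q[0]]).as_matrix(), s["tcp_pos"]
def handle(c,frame="tool",box=(270,370,5,300)):
    W=cloud(c); T,p=toolT(); L=(W-p)@T if frame=="tool" else W
    hsv=cv2.cvtColor(c["pixels"],cv2.COLOR_RGB2HSV)
    o=cv2.inRange(hsv,(3,90,30),(18,255,255))>0
    for v in range(box[2],box[3],25):
        u=np.where(o[v,box[0]:box[1]])[0]+box[0]
        if len(u)>8:
            u=u[2:-2]; q=L[v,u]; print(v,u.min(),u.max(),"mid",((q[0]+q[-1])/2).round(4),"top",q[len(q)//2].round(4))
E
python3 - <<'E'
from h import *
c=viewer.capture("wrist"); handle(c)
handle(c,"world")
E
```

```text
30 287 348 mid [ 0.0997 -0.0004 -0.045 ] top [ 0.0987 -0.0004 -0.0518]
55 287 347 mid [ 0.0917 -0.0006 -0.0459] top [ 0.0912 -0.0007 -0.0517]
80 288 346 mid [ 0.0835 -0.0006 -0.0457] top [ 0.0833 -0.0007 -0.0517]
105 289 345 mid [ 0.0749 -0.0006 -0.047 ] top [ 0.0752 -0.0007 -0.0535]
130 290 345 mid [ 0.0659 -0.0004 -0.0464] top [ 0.0664 -0.0003 -0.0508]
155 290 344 mid [ 0.0567 -0.0006 -0.0472] top [ 0.0574 -0.0007 -0.0508]
180 291 343 mid [ 0.0467 -0.0007 -0.0465] top [ 0.0483 -0.0007 -0.0525]
205 292 342 mid [ 0.0365 -0.0006 -0.0468] top [ 0.0386 -0.0007 -0.0528]
230 293 342 mid [ 0.0254 -0.0004 -0.0461] top [ 0.0282 -0.0003 -0.0527]
255 292 342 mid [ 0.0137 -0.0006 -0.0458] top [ 0.0171 -0.0007 -0.0522]
280 294 339 mid [ 0.0022 -0.0009 -0.0468] top [ 0.0056 -0.0007 -0.0522]
30 287 348 mid [0.4115 0.0304 0.1656] top [0.4125 0.0306 0.1724]
55 287 347 mid [0.4194 0.0317 0.1666] top [0.4199 0.0317 0.1723]
80 288 346 mid [0.4275 0.0333 0.1664] top [0.4277 0.0332 0.1723]
105 289 345 mid [0.4359 0.0348 0.1676] top [0.4356 0.0348 0.1741]
130 290 345 mid [0.4447 0.0367 0.167 ] top [0.4442 0.0368 0.1714]
155 290 344 mid [0.4538 0.0383 0.1678] top [0.4532 0.0381 0.1714]
180 291 343 mid [0.4636 0.0401 0.1671] top [0.4621 0.0398 0.1731]
205 292 342 mid [0.4737 0.0421 0.1674] top [0.4716 0.0417 0.1734]
230 293 342 mid [0.4845 0.0445 0.1667] top [0.4817 0.044  0.1733]
255 292 342 mid [0.496  0.0464 0.1663] top [0.4927 0.0457 0.1728]
280 294 339 mid [0.5074 0.0483 0.1673] top [0.5041 0.0479 0.1727]
```

```bash
python3 -m jog '[[[0,0,0],[0,0,-0.7],-1],[[-13,23,0],[0,0,0],-1],[[-27,46,0],[0,0,0],-1],[[-27,46,0],[0,0,0],-1],[[-14,23,0],[0,0,0],-1],[[0,0,0],[0,0,0],-1],[[0,0,0],[0,0,0],-1]]' 
python3 - <<'E'
from h import *
c=viewer.capture("wrist"); save(c,"w8"); handle(c,"world"); T,p=toolT(); print(p,np.degrees(np.arctan2(T[1,0],T[0,0])))
yaw=np.radians(11.6); C=np.array([.522,.1925]); print("tcp in holder",(p[:2]-C)@np.array([[np.cos(yaw),-np.sin(yaw)],[np.sin(yaw),np.cos(yaw)]]))
E
```

```text
clock: 10.22
tcp_pos: [0.5606, 0.201, 0.1206]
eef_rot: [-0.0, -0.101, 0.995, -0.001]
force: [-1.0, -0.1, -0.5]
gripper_width: 0.0212
30 287 348 mid [0.4632 0.1805 0.1661] top [0.4641 0.1808 0.1728]
55 288 347 mid [0.4709 0.1821 0.1656] top [0.4715 0.1823 0.173 ]
80 288 346 mid [0.4791 0.1836 0.1668] top [0.4792 0.1836 0.1727]
105 289 350 mid [0.4881 0.1899 0.1313] top [0.487  0.1862 0.1736]
130 290 345 mid [0.4963 0.1874 0.1663] top [0.4956 0.1873 0.1724]
155 290 344 mid [0.5056 0.189  0.1665] top [0.5046 0.1888 0.1716]
180 291 343 mid [0.5151 0.191  0.1674] top [0.5134 0.1906 0.1736]
205 292 342 mid [0.5249 0.193  0.1681] top [0.5235 0.1927 0.1723]
230 293 341 mid [0.5358 0.1952 0.1674] top [0.5334 0.1947 0.173 ]
255 292 341 mid [0.5474 0.1975 0.1667] top [0.5444 0.197  0.1723]
280 294 339 mid [0.5589 0.1998 0.1672] top [0.5562 0.1995 0.1715]
[0.56066814 0.2007046  0.12070202] -168.39091244637405
tcp in holder [0.03952812 0.00026171]
```

View pics/w8.png

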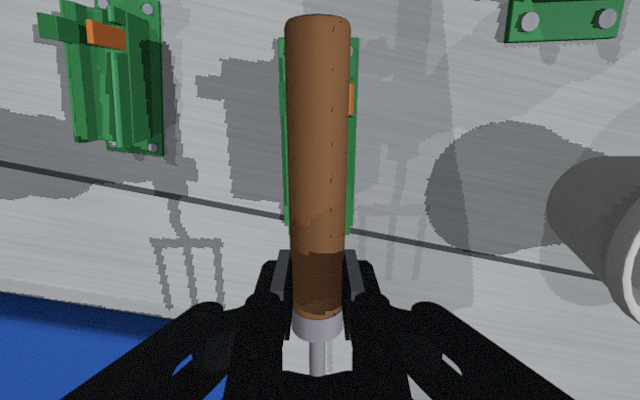

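```bash
python3 -m jog '[[[0,0,15],[0,0,0],-1],[[0,0,20],[0,0,0],-1],[[0,0,15],[0,0,0],-1],[[0,0,8],[0,0,0],-1],[[0,0,6],[0,0,0],-1],[[0,0,0],[0,0,0],-1]]' 
```

```text
clock: 11.02
tcp_pos: [0.5607, 0.2025, 0.0567]
eef_rot: [-0.0, -0.102, 0.995, -0.0]
force: [-0.4, 0.1, -1.7]
gripper_width: 0.0217
```

```bash
python3 -m jog '[[[0,0,5],[0,0,0],-1],[[0,0,4],[0,0,0],-1],[[0,0,0],[0,0,0],-1]]'; python3 -m jog '[[[0,0,3],[0,0,0],-1],[[0,0,2],[0,0,0],-1],[[0,0,0],[0,0,0],-1]]'
python3 - <<'E'
from h import *
c=viewer.capture("wrist"); save(c,"w9"); handle(c,"world"); T,p=toolT(); print(p)
c=viewer.capture("side"); a=c["pixels"][100:250,200:360]; cv2.imwrite("pics/s9.png",cv2.cvtColor(cv2.resize(a,None,fx=4,fy=4,interpolation=cv2.INTER_CUBIC),cv2.COLOR_RGB2BGR))
E
```

```text
clock: 11.4
tcp_pos: [0.5606, 0.2025, 0.0476]
eef_rot: [-0.0, -0.102, 0.995, -0.0]
force: [-0.8, 0.4, -2.6]
gripper_width: 0.0221
clock: 11.78
tcp_pos: [0.561, 0.2021, 0.0429]
eef_rot: [0.0, -0.102, 0.995, -0.0]
force: [0.8, -3.2, 0.9]
gripper_width: 0.0215
30 285 347 mid [0.4641 0.181  0.0918] top [0.465  0.1812 0.0975]
55 286 347 mid [0.4716 0.1827 0.0908] top [0.4722 0.183  0.0982]
80 286 367 mid [0.4789 0.1875 0.0928] top [0.4789 0.1879 0.0955]
105 287 367 mid [0.487  0.1895 0.093 ] top [0.4868 0.1896 0.0963]
130 288 345 mid [0.4966 0.1879 0.0901] top [0.4959 0.1879 0.096 ]
155 289 344 mid [0.5056 0.1898 0.0906] top [0.5047 0.1898 0.0954]
180 290 343 mid [0.5152 0.1918 0.0906] top [0.5135 0.1916 0.0967]
205 291 342 mid [0.5251 0.1938 0.0908] top [0.5235 0.1936 0.0956]
230 291 342 mid [0.5362 0.1961 0.0896] top [0.5335 0.1957 0.0958]
255 292 342 mid [0.548  0.1988 0.0883] top [0.5442 0.1979 0.0956]
280 294 338 mid [0.5591 0.2006 0.0898] top [0.5557 0.1999 0.0953]
[0.56096414 0.202228   0.04299461]
```

View pics/w9.png

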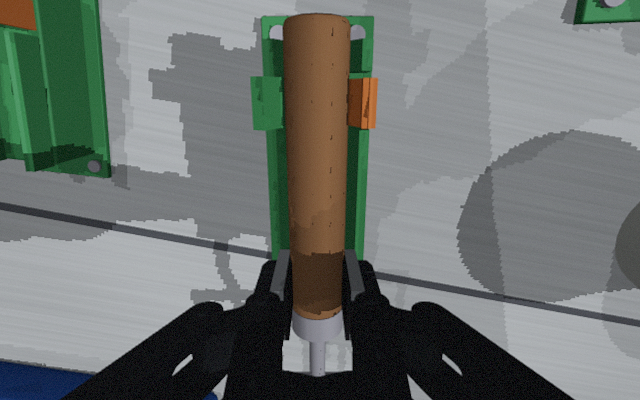

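View pics/s9.png

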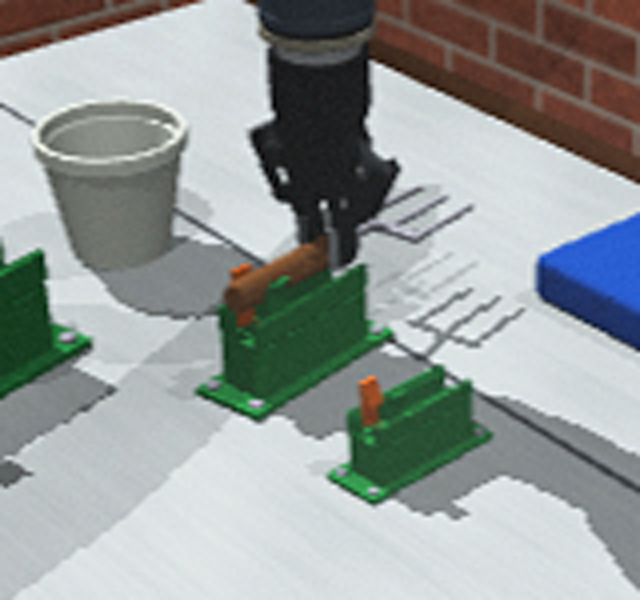

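```bash
python3 -m jog '[[[0,0,2],[0,0,0],-1],[[0,0,2],[0,0,0],-1],[[0,0,0],[0,0,0],-1]]'; python3 -m jog '[[[0,0,1.5],[0,0,0],-1],[[0,0,0],[0,0,0],-1]]'
```

```text
clock: 12.25
tcp_pos: [0.5611, 0.2027, 0.0398]
eef_rot: [0.001, -0.102, 0.995, -0.0]
force: [-1.2, -4.9, 13.8]
gripper_width: 0.0218
clock: 12.5
tcp_pos: [0.5612, 0.2027, 0.0395]
eef_rot: [0.001, -0.102, 0.995, -0.0]
force: [-5.3, -7.0, 26.6]
gripper_width: 0.0216
```

```bash
python3 -m jog '[[[0,0,-2],[0,0,0],-1],[[0,0,0],[0,0,0],-1],[[0,0,0],[0,0,0],-0.5]]'; python3 -m jog '[[[0,0,0],[0,0,0],1],[[0,0,0],[0,0,0],1],[[0,0,0],[0,0,0],1],[[0,0,0],[0,0,0],1],[[0,0,0],[0,0,0],1]]'
python3 - <<'E'
from h import *
c=viewer.capture("wrist"); save(c,"w10"); handle(c,"world"); T,p=toolT(); print(p)
c=viewer.capture("side"); a=c["pixels"][100:250,200:360]; cv2.imwrite("pics/s10.png",cv2.cvtColor(cv2.resize(a,None,fx=4,fy=4,interpolation=cv2.INTER_CUBIC),cv2.COLOR_RGB2BGR))
E
```

```text
clock: 12.88
tcp_pos: [0.5611, 0.2026, 0.04]
eef_rot: [0.0, -0.102, 0.995, -0.0]
force: [-1.3, -3.3, 10.5]
gripper_width: 0.0217
clock: 13.5
tcp_pos: [0.5608, 0.2026, 0.0393]
eef_rot: [-0.0, -0.102, 0.995, 0.0]
force: [-0.6, -0.2, -0.2]
gripper_width: 0.0859
30 279 347 mid [0.4654 0.181  0.097 ] top [0.4666 0.1812 0.1052]
55 280 346 mid [0.4723 0.1823 0.0959] top [0.473  0.1825 0.1037]
80 282 367 mid [0.479  0.1874 0.096 ] top [0.4791 0.1875 0.101 ]
105 283 367 mid [0.4867 0.1891 0.0955] top [0.4865 0.1892 0.0988]
130 284 366 mid [0.4963 0.1933 0.0779] top [0.4951 0.1886 0.0964]
155 286 341 mid [0.5057 0.1892 0.0867] top [0.5042 0.1891 0.0945]
180 287 339 mid [0.5158 0.1909 0.0849] top [0.514  0.1907 0.0915]
205 289 338 mid [0.5269 0.1935 0.0821] top [0.5247 0.1932 0.0885]
230 290 336 mid [0.5394 0.1957 0.0786] top [0.5364 0.1952 0.0857]
255 292 335 mid [0.5532 0.1987 0.0748] top [0.5499 0.1983 0.081 ]
280 293 334 mid [0.5687 0.2018 0.0705] top [0.5645 0.2013 0.0772]
[0.56078141 0.20260148 0.03934841]
```

View pics/w10.png

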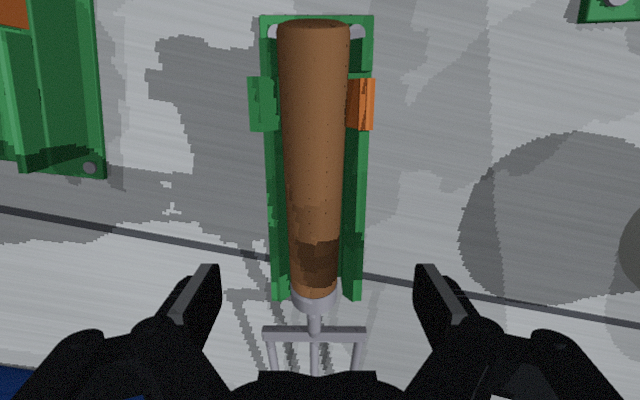

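View pics/s10.png

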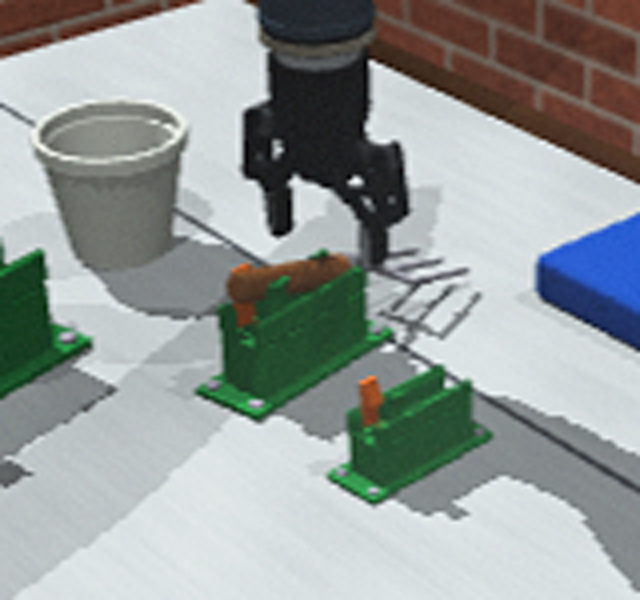

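```bash
python3 -m jog '[[[0,0,-20],[0,0,0],1],[[0,0,-50],[0,0,0],1],[[25,-1,0],[0,0,0],-1],[[25,-1,0],[0,0,0],-1],[[0,0,0],[0,0,0],-1],[[0,0,0],[0,0,0],-1],[[0,0,0],[0,0,0],-1],[[0,0,0],[0,0,0],-1],[[0,0,0],[0,0,0],-1],[[0,0,0],[0,0,0],-1]]'
python3 - <<'E'
from h import *
c=viewer.capture("wrist"); save(c,"w11"); np.savez("w11.npz",**{k:c[k] for k in ["pixels","z_map","fx","fy","cx","cy","rvec","tvec"]})
s=manip.read_state();p=s["tcp_pos"];print(s["clock"],p,s["force"])
yaw=np.radians(11.6); C=np.array([.522,.1925]); print("tcp in holder",(p[:2]-C)@np.array([[np.cos(yaw),-np.sin(yaw)],[np.sin(yaw),np.cos(yaw)]]))
W=cloud(c)
for v in range(235,300,5): print(v,W[v,310].round(4),W[v,325].round(4))
E
```

```text
clock: 14.85
tcp_pos: [0.5123, 0.1905, 0.1093]
eef_rot: [-0.0, -0.102, 0.995, -0.0]
force: [0.3, 0.8, -0.3]
gripper_width: 0.0001
14.9 [0.51226442 0.19047944 0.10933845] [-0.16155844 -0.40917812  0.04346276]
tcp in holder [-9.94302383e-03 -2.16840528e-05]
235 [0.5204 0.187  0.0887] [0.5183 0.1962 0.0889]
240 [0.5248 0.1878 0.0865] [0.5224 0.1972 0.0874]
245 [0.5286 0.1886 0.0857] [0.5263 0.198  0.0865]
250 [0.5034 0.1846 0.1432] [0.5018 0.1914 0.1435]
255 [0.5025 0.1846 0.1497] [0.5016 0.1912 0.1489]
260 [0.5028 0.1847 0.1537] [nan nan nan]
265 [0.5029 0.1848 0.1577] [0.5008 0.1908 0.1593]
270 [0.5031 0.1849 0.1615] [0.5014 0.1908 0.1622]
275 [0.5027 0.1849 0.1659] [0.5013 0.1907 0.1663]
280 [0.5023 0.1849 0.1703] [0.5013 0.1906 0.1701]
285 [0.5033 0.1852 0.1722] [0.5016 0.1906 0.1731]
290 [0.5028 0.1851 0.1762] [0.5013 0.1904 0.1768]
295 [0.504  0.1854 0.1775] [0.5008 0.1902 0.1807]
```

View pics/w11.png

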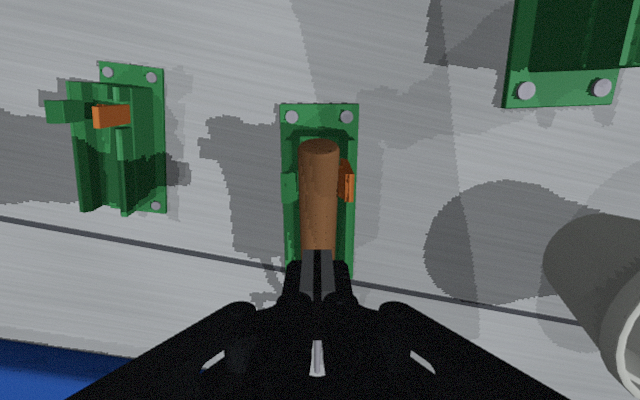

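```bash
python3 -m jog '[[[0,0,15],[0,0,0],-1],[[0,0,15],[0,0,0],-1],[[0,0,8],[0,0,0],-1],[[0,0,0],[0,0,0],-1]]'; python3 -m jog '[[[0,0,3],[0,0,0],-1],[[0,0,2],[0,0,0],-1],[[0,0,2],[0,0,0],-1]]'
```

```text
clock: 15.4
tcp_pos: [0.5117, 0.1903, 0.0704]
eef_rot: [-0.001, -0.102, 0.995, -0.0]
force: [-0.7, -0.0, -0.1]
gripper_width: 0.0
clock: 15.78
tcp_pos: [0.5124, 0.1905, 0.0645]
eef_rot: [0.0, -0.102, 0.995, 0.0]
force: [-0.3, 0.2, -0.0]
gripper_width: 0.0004
```

```bash
for i in 1 ; do python3 -m jog '[[[0,0,2],[0,0,0],-1],[[0,0,2],[0,0,0],-1]]'; done; python3 -m jog '[[[0,0,2],[0,0,0],-1],[[0,0,0],[0,0,0],-1]]'; python3 -m jog '[[[0,0,2],[0,0,0],-1],[[0,0,0],[0,0,0],-1]]'
```

```text
clock: 16.02
tcp_pos: [0.5125, 0.1905, 0.0609]
eef_rot: [0.0, -0.102, 0.995, -0.0]
force: [-2.0, -2.9, 11.5]
gripper_width: 0.0003
clock: 16.27
tcp_pos: [0.5127, 0.1903, 0.0592]
eef_rot: [0.001, -0.102, 0.995, -0.0]
force: [-0.5, -1.8, 8.0]
gripper_width: 0.0001
clock: 16.52
tcp_pos: [0.5127, 0.1905, 0.0569]
eef_rot: [0.001, -0.102, 0.995, 0.0]
force: [-0.3, 0.5, 5.5]
gripper_width: 0.0001
```

```bash
python3 -m jog '[[[0,0,2],[0,0,0],-1],[[0,0,2],[0,0,0],-1],[[0,0,0],[0,0,0],-1]]'; python3 -m jog '[[[0,0,2],[0,0,0],-1],[[0,0,2],[0,0,0],-1],[[0,0,0],[0,0,0],-1]]';  python3 -m jog '[[[0,0,1],[0,0,0],-1],[[0,0,1],[0,0,0],-1],[[0,0,0],[0,0,0],-1]]'
```

```text
clock: 16.9
tcp_pos: [0.5124, 0.1907, 0.0528]
eef_rot: [0.0, -0.102, 0.995, 0.0]
force: [-0.7, -0.3, 4.6]
gripper_width: 0.0001
clock: 17.27
tcp_pos: [0.5121, 0.1907, 0.0487]
eef_rot: [0.0, -0.102, 0.995, 0.0]
force: [-1.0, -0.1, 4.4]
gripper_width: 0.0
clock: 17.65
tcp_pos: [0.512, 0.1907, 0.0465]
eef_rot: [-0.0, -0.102, 0.995, 0.0]
force: [-1.8, 0.1, 3.7]
gripper_width: 0.0001
```

```bash
python3 -m jog '[[[0,0,1],[0,0,0],-1],[[0,0,1],[0,0,0],-1],[[0,0,0],[0,0,0],-1]]';  python3 -m jog '[[[0,0,1],[0,0,0],-1],[[0,0,0],[0,0,0],-1]]'; python3 -m jog '[[[0,0,1],[0,0,0],-1],[[0,0,0],[0,0,0],-1]]'
```

```text
clock: 18.02
tcp_pos: [0.512, 0.1906, 0.045]
eef_rot: [0.0, -0.102, 0.995, -0.0]
force: [-5.0, -0.2, 13.1]
gripper_width: 0.0001
clock: 18.27
tcp_pos: [0.512, 0.1907, 0.0445]
eef_rot: [0.0, -0.102, 0.995, -0.0]
force: [-6.8, -1.2, 19.5]
gripper_width: 0.0001
clock: 18.52
tcp_pos: [0.5117, 0.1906, 0.0436]
eef_rot: [-0.0, -0.102, 0.995, -0.0]
force: [-8.1, -2.3, 23.5]
gripper_width: -0.0002
```

```bash
python3 -m jog '[[[0,0,1],[0,0,0],-1],[[0,0,0],[0,0,0],-1]]';  python3 -m jog '[[[0,0,1],[0,0,0],-1],[[0,0,0],[0,0,0],-1]]'; python3 -m jog '[[[0,0,1],[0,0,0],-1],[[0,0,0],[0,0,0],-1]]'
```

```text
clock: 18.77
tcp_pos: [0.5114, 0.1906, 0.0425]
eef_rot: [-0.0, -0.102, 0.995, -0.0]
force: [-10.1, -0.7, 22.8]
gripper_width: 0.0002
clock: 19.02
tcp_pos: [0.511, 0.1905, 0.0416]
eef_rot: [-0.0, -0.102, 0.995, -0.0]
force: [-10.2, -1.4, 23.6]
gripper_width: -0.0001
clock: 19.27
tcp_pos: [0.5109, 0.1906, 0.0413]
eef_rot: [-0.0, -0.102, 0.995, -0.0]
force: [-13.3, -2.3, 33.8]
gripper_width: -0.0006
```

```bash
python3 -m jog '[[[0,0,0.5],[0,0,0],-1],[[0,0,0],[0,0,0],-1]]'
python3 - <<'E'
from h import *
c=viewer.capture("wrist"); save(c,"w12"); handle(c,"world"); s=manip.read_state(); print(s["force"],s["tcp_pos"])
E
```

```text
clock: 19.52
tcp_pos: [0.511, 0.1905, 0.0412]
eef_rot: [-0.0, -0.102, 0.995, -0.001]
force: [-15.0, -3.8, 39.5]
gripper_width: 0.0001
180 295 339 mid [0.4711 0.1815 0.0659] top [0.4695 0.1812 0.0722]
205 296 362 mid [0.4799 0.1882 0.0723] top [0.4807 0.1892 0.0692]
230 297 367 mid [0.4884 0.1902 0.0803] top [0.4926 0.1933 0.0693]
255 297 367 mid [0.4999 0.1927 0.0809] top [0.5094 0.2016 0.0596]
[-15.9593493   -3.05625512  41.54357485] [0.51095437 0.19054038 0.04120792]
```

View pics/w12.png

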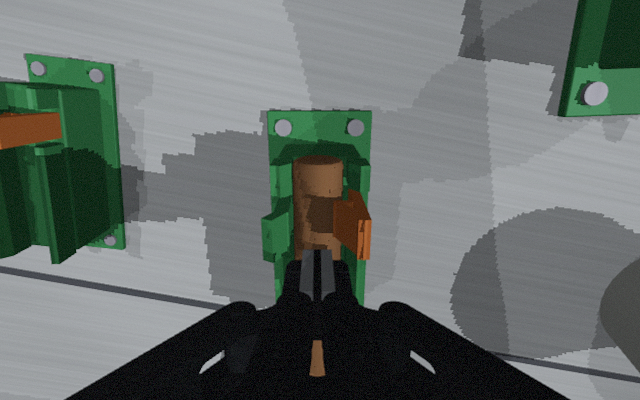

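```bash
python3 -m jog '[[[0,0,-3],[0,0,0],-1],[[0,0,-10],[0,0,0],-1],[[0,0,-40],[0,0,0],-1],[[0,0,-40],[0,0,0],-1],[[0,0,0],[0,0,0],-1],[[0,0,0],[0,0,0],-1]]'
python3 - <<'E'
from h import *
c=viewer.capture("wrist"); save(c,"w13"); handle(c,"world"); s=manip.read_state(); print(s["force"],s["tcp_pos"])
W=cloud(c); hsv=cv2.cvtColor(c["pixels"],cv2.COLOR_RGB2HSV)
yaw=np.radians(11.6); A=np.array([[np.cos(yaw),-np.sin(yaw)],[np.sin(yaw),np.cos(yaw)]]); 
H=W.copy(); H[...,:2]=(W[...,:2]-[.522,.1925])@A
np.save("H13.npy",H)
o=cv2.inRange(hsv,(3,90,30),(18,255,255))>0
k=o&(abs(H[...,0])<.08)&(abs(H[...,1])<.04)&(H[...,2]>.05)&(H[...,2]<.12)
P=H[k]; 
for x in np.arange(-.07,.075,.01):
    q=P[(abs(P[:,0]-x)<.004)&(abs(P[:,1])<.003)]; 
    if len(q): print(round(x,3),len(q),q[:,2].mean().round(4), )
c=viewer.capture("side"); a=c["pixels"][100:250,200:360]; cv2.imwrite("pics/s13.png",cv2.cvtColor(cv2.resize(a,None,fx=4,fy=4,interpolation=cv2.INTER_CUBIC),cv2.COLOR_RGB2BGR))
E
```

```text
clock: 20.32
tcp_pos: [0.5123, 0.19, 0.1316]
eef_rot: [-0.0, -0.102, 0.995, -0.0]
force: [-0.7, 1.1, -0.5]
gripper_width: -0.0004
155 305 343 mid [0.4772 0.1876 0.0634] top [0.4762 0.1856 0.0703]
180 305 348 mid [0.4911 0.1908 0.0804] top [0.4936 0.1929 0.0696]
205 306 331 mid [0.5147 0.1911 0.0665] top [0.5132 0.1911 0.0706]
230 306 331 mid [0.5347 0.1952 0.0666] top [0.5325 0.1951 0.0715]
[ 0.75212505  0.29991195 -0.19767188] [0.51187435 0.18996976 0.13111252]
-0.06 86 0.0687
-0.05 88 0.0714
-0.04 88 0.0715
-0.03 85 0.0714
-0.02 86 0.0713
-0.01 78 0.0712
0.0 83 0.0712
0.01 77 0.0712
0.02 75 0.0712
0.03 6 0.0708
```

View pics/w13.png

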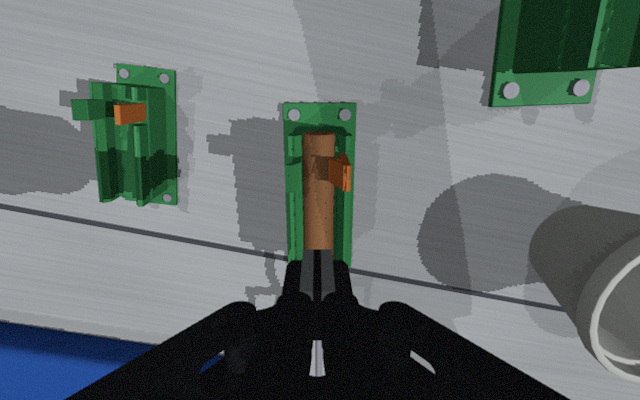

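View pics/s13.png

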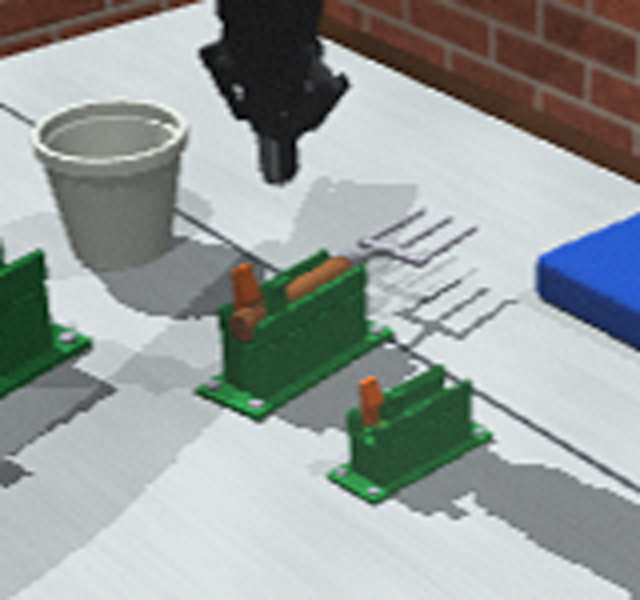

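```bash
python3 - <<'E'
from h import *
A=lambda W:(lambda H:H)(np.concatenate([(W[...,:2]-[.522,.1925])@np.array([[np.cos(.2025),-np.sin(.2025)],[np.sin(.2025),np.cos(.2025)]]),W[...,2:]],-1))
cs=viewer.capture("scene"); cw=viewer.capture("wrist")
for nm,c in [("w7",np.load("w7.npz")),("w11",np.load("w11.npz")),("now",cw),("sc0",np.load("scene0.npz")),("scnow",cs)]:
    H=A(cloud(c)); hsv=cv2.cvtColor(c["pixels"],cv2.COLOR_RGB2HSV); o=cv2.inRange(hsv,(3,90,30),(18,255,255))>0
    k=o&(abs(H[...,0]+.036)<.011)&(H[...,1]>-.01)&(H[...,1]<.04)&(H[...,2]>.0745)&(H[...,2]<.12); P=H[k]
    out=[]
    for z in [.078,.082,.086,.09,.094]:
        q=P[abs(P[:,2]-z)<.002]; out.append((z,len(q),(q[:,1].min().round(4),np.median(q[:,1]).round(4)) if len(q) else None))
    print(nm,out)
a=cs["pixels"][190:280,330:430]; cv2.imwrite("pics/sc14.png",cv2.cvtColor(cv2.resize(a,None,fx=6,fy=6,interpolation=cv2.INTER_CUBIC),cv2.COLOR_RGB2BGR))
H=A(cloud(cw)); c=cw; hsv=cv2.cvtColor(c["pixels"],cv2.COLOR_RGB2HSV); o=cv2.inRange(hsv,(3,90,30),(18,255,255))>0
k=o&(abs(H[...,1])<.004)&(abs(H[...,2]-.068)<.008); P=H[k]; print("end x",P[:,0].min()); print(manip.read_state()["clock"])
E
```

```text
w7 [(0.078, 173, (np.float64(0.0075), np.float64(0.0097))), (0.082, 173, (np.float64(0.0092), np.float64(0.0114))), (0.086, 179, (np.float64(0.0112), np.float64(0.0133))), (0.09, 169, (np.float64(0.0126), np.float64(0.015))), (0.094, 266, (np.float64(0.0141), np.float64(0.0168)))]
w11 [(0.078, 9, (np.float64(0.0142), np.float64(0.0174))), (0.082, 48, (np.float64(0.0118), np.float64(0.0125))), (0.086, 114, (np.float64(0.0109), np.float64(0.0133))), (0.09, 140, (np.float64(-0.0098), np.float64(0.0143))), (0.094, 544, (np.float64(-0.01), np.float64(0.0099)))]
now [(0.078, 84, (np.float64(0.0087), np.float64(0.01))), (0.082, 87, (np.float64(0.01), np.float64(0.0118))), (0.086, 84, (np.float64(0.0119), np.float64(0.0133))), (0.09, 63, (np.float64(0.0137), np.float64(0.0149))), (0.094, 204, (np.float64(0.0152), np.float64(0.0176)))]
sc0 [(0.078, 4, (np.float64(0.0144), np.float64(0.018))), (0.082, 4, (np.float64(0.0143), np.float64(0.018))), (0.086, 4, (np.float64(0.0178), np.float64(0.0216))), (0.09, 3, (np.float64(0.0176), np.float64(0.0203))), (0.094, 3, (np.float64(0.0188), np.float64(0.0202)))]
scnow [(0.078, 4, (np.float64(0.0119), np.float64(0.0177))), (0.082, 4, (np.float64(0.0143), np.float64(0.0179))), (0.086, 3, (np.float64(0.018), np.float64(0.0205))), (0.09, 4, (np.float64(0.0178), np.float64(0.02))), (0.094, 7, (np.float64(0.018), np.float64(0.0202)))]
end x -0.06126541809748536
20.525
```

View pics/sc14.png

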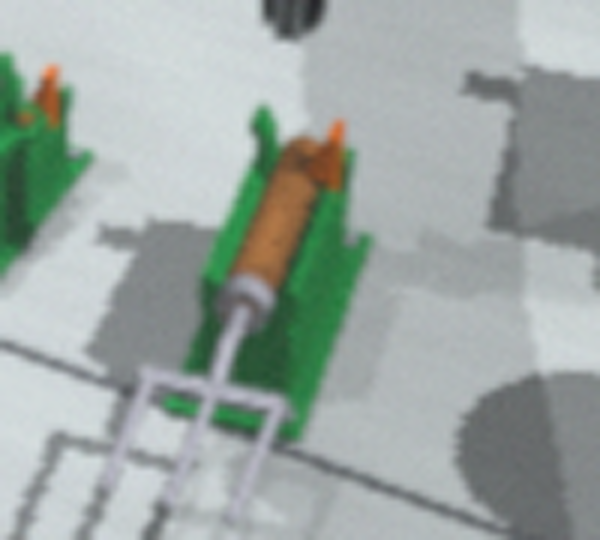

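```bash
python3 -c "
from plant import manip
print(manip.sign_off()); s=manip.read_state(); print(s['clock'],s['force'])"
```

```text
the job is handed in; nothing more can be done
None
the job is handed in; nothing more can be done
```

The hand fork is seated in the middle-sized green holder, tines out over the end without the jaw. I handed the job in at about 20.5 s on the robot's clock; sign-off gave no verdict.

I gripped the fork near its balance point and laid it in the trough. Then I pushed the jaw end down with closed fingertips, past the jaw and the pin, until the force rose without further movement, at about 41 N upward at the wrist.

**Last checks**
- **Handle:** it is level within about 0.005 rad. Its top is 71.2–71.5 mm up, against 72 mm when home. Its middle is within about 4 mm of the trough's middle.
- **Jaw:** the visible slope is back within about 0.5 mm of where it was before, which is well under 0.03 rad.
- **Robot and pots:** the gripper was clear at about 0.16 m up with no wrist force. The arm stayed away from the pots, but I did not measure their positions again.

**What went wrong or disagreed**
- **First grasp:** it closed on air. The pictures showed the fingertips about 33 mm higher than the reported TCP, so I worked from the pictures and commanded TCP heights below the table to pick up the fork.
- **Laying in:** the wrist briefly read about 27 N, probably the fingertips touching the trough walls. I backed off before releasing, and this stayed below the 60 N limit.

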